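Point out the ingredients for the fish marinade

TASK

Show the kitchen helper what to fetch for the fish marinade, in this order: point down from just above at the yellow lemon, then at the green lime, then at the jar with the white lid, with the fingertips a few centimetres over the middle of its top and kept there about one second each time. Raise the hand well clear on the way from one to the next so that you never point at any of the other things (avocado, wooden pepper mill, green-lidded spice jar, bowl), and touch and move nothing at all. Finish with the hand still pointing at the white-lidded jar.

Things in the scene. Friction and masses are not known exactly. Their poses are not given: they have to be found in the camera images.
- avocado: round, dark brown-black wrinkled avocado, 80 mm across; origin in the middle of its underside on the bar top, z up. Its rounded top lies 84 mm above the origin; a short thin stem stands up to 93 mm. Not to be pointed at
- lime: round green lime, 53x46 mm across and 48 mm high, the smallest of the things; origin in the middle of its underside, z up
- spice_jar: slim upright spice jar, 46 mm across and 105 mm high to the flat top of its dark green lid; white body with a label; origin in the middle of its underside, z up. Not to be pointed at
- lemon: yellow lemon, 78x55 mm across and 56 mm high; origin in the middle of its underside, z up
- salt_jar: jar with a white lid and reddish contents, 60 mm across and 100 mm high to the flat top of the lid; origin in the middle of its underside, z up
- mill: turned wooden pepper mill, 58 mm across and 160 mm high to the small metal knob on its round head, the tallest of the seven; origin in the middle of its underside, z up. Not to be pointed at
- bowl: small blue and white patterned bowl standing upside down, 104 mm across and 63 mm high; origin in the middle of its underside, z up. Not to be pointed at. These seven stand loose, upright, on the bar top in front of the robot in any arrangement, their middles at least 130 mm apart. A blue mug (94 mm high), a coffee grinder (225 mm high), a teaspoon and a pencil stand or lie farther left, and a second mill, spice jar and avocado far off out of reach; they are only clutter

How it is judged:
By the outcome, as a careful person would: the job done as asked, in the order asked, and still so for the second after the job is handed in, with the robot touching nothing.
It also fails if it takes over 48 s, if anything falls off the work surface, if the arm or the gripper's body presses on something with over 40 N, if the wrist force passes 120 N, or if a joint passes its speed limit or range.

ROBOT

A 6-joint arm with a two-finger parallel gripper is mounted at the origin on a cart in front of the work surface, level with it; the furniture and walls round the work are solid. World frame = base frame: x ahead of the robot, y to its left, z up, the work surface at z = 0. Lengths are in mm, angles in rad, forces in N, time in s.
With the tool pointing down it reaches from about 425 to 1125 mm from the base axis. Payload 14.9 kg.
Tool frame: the origin (TCP) lies midway between the tips of the shut fingers; the grasp point (between the pads) lies 19 mm behind it (robot.hold_point_z is the distance from the TCP to the grasp point, in mm); z points along the fingers, y is the line along which they close (so a half turn about z gives the same grasp; the last joint's range is limited). The gripper opens to 91 mm and grips with 3 to 60 N. Pads are 32 mm wide; open, the fingers measure 118 mm over their backs; the gripper's body (76 mm by 178 mm) begins 60 mm behind the grasp point.
Start: joints at [-1.274, 0.379, 1.734, -0, 1.028, -0.033], TCP at [226.694, -662.29, 213.932] pointing down, gripper open.
Joint ranges: [-2.77, 2.77], [-0.74, 2.19], [0, 2.66], [-1.06, 4.2], [0.31, 2.87], [-3.08, 3.08]. Speed limits (rad/s): [1.89, 1.89, 2.39, 3.14, 3.14, 3.14].

INTERFACE

Orientations are given as a unit quaternion [w, x, y, z].
In Python, from rig import robot, imaging gives the robot as it stands.
- The arm moves only by the tool play_rows, never from a script. Its argument "motion" is a list that holds one entry, the list of rows, each a list of 7 numbers: the opening, from 0 (shut) to 1 (fully open), then the shift along the tool's x, y, z in mm, then the turn, a rotation vector about the tool's x, y, z in degrees. A call has 1 to 12 rows; each row is the pose to reach, as a shift and turn from the pose commanded when the call began, along the tool's axes at that moment; what a row does not reach only later rows make up. A row lasts 1/8 s, in which the tool goes at most 62.5 mm and 10.7 degrees, less where a joint would pass 70% of its speed; a pose out of reach is approached as far as the arm can. A call with a gripper value outside its range is refused whole. The fingers move at their own pace and stop on an object; "squeeze" is the grip in N (left out, the last holds). Time passes only in rows, so rows that repeat a pose let the fingers close. It gives the time, the measured TCP pose, the force, the opening and the grip force at its end, in the units of the state.
- robot.read_state(): the state, without advancing time (a new reading comes with each control period).
- imaging.capture(name): name is "scene" or "top"; returns (picture, depth): 480x640x3 uint8, blue, green, red; 480x640 float32, mm along the optical axis (not along the pixel's ray), 0 where there is no reading.
- imaging.get_calibration(name): a dict with "mtx" (3x3 intrinsics, pixels), "R" (3x3) and "t" (3): a world point X has camera coordinates R X + t. Camera axes: x right, y down, z forward; pixel columns grow to the right and rows downward; lengths in mm; the calibration is good to about 2 mm. A picture is of the moment at which its call begins. get_calibration takes no time and is no camera call.
- robot.finish_job(): hands the job in; it is judged then, once.
The state is a dict: "time_s": time; "joint_positions": joint angles; "qvel": joint speeds; "effort": joint torques, N m; "ee_pos": TCP position; "ee_rot": TCP orientation; "wrist_force": force on the tool from outside, world axes, zero at the start; "wrist_torque": the same for the moment, N m; "gripper_width": finger opening in mm; "gripper_force": force on a finger pad.
Only numpy, scipy, OpenCV 4.12 (cv2) and the standard library are available. Lean on these libraries where they do the work, as an engineer would, in place of code of your own. Each camera call takes 0.05 s, during which the arm holds its last target. There are 200 camera calls.

## Working session

There is one attempt and no reset: what is moved stays moved. The work goes in short steps, Python scripts to look and compute and a tool call to move; the robot and the scene stay as the last step left them, time stands still between calls to the robot, and variables do not carry over. Pictures are saved under pics/ and viewed, at most 10 in all, crops included, and the job is handed in when it is done.

Besides the shell and the picture viewer there is one more tool, called after "Call:" as name(argument=value, ...), one argument or row to a line, values as JSON. play_rows: Moves the arm, as the interface text tells. Its arguments: {"type":"object","properties":{"motion":{"type":"array","items":{"type":"array","items":{"type":"array","items":{"type":"number"}}}},"squeeze":{"type":"number"}},"required":["motion"]}

```bash
mkdir -p pics; python3 - <<'E'
from rig import robot, imaging
import cv2, numpy as np
for n in("top","scene"):
    p,d=imaging.capture(n); cv2.imwrite(f"pics/{n}.png",p); np.savez(f"{n}.npz",p=p,d=d)
    c=imaging.get_calibration(n); print(n,-np.array(c["R"]).T@np.array(c["t"]))
s=robot.read_state(); print(s["time_s"],s["ee_pos"],s["ee_rot"],s["gripper_width"])
E
```

```text
top [ 372.64425199   33.88717539 1050.767675  ]
scene [-385.8796525  -819.41926007  953.19009311]
0.1 [ 226.57261619 -661.93497589  213.34328756] [-5.01585195e-04  9.86435810e-01  1.64146696e-01 -6.56354835e-05] 91.04263712165228
```

View pics/top.png

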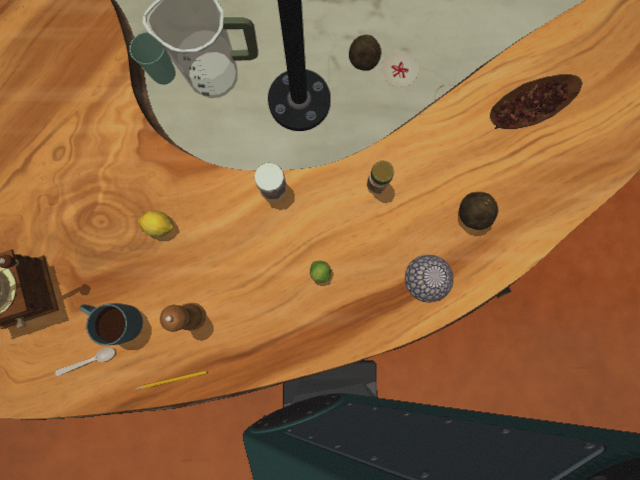

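View pics/scene.png

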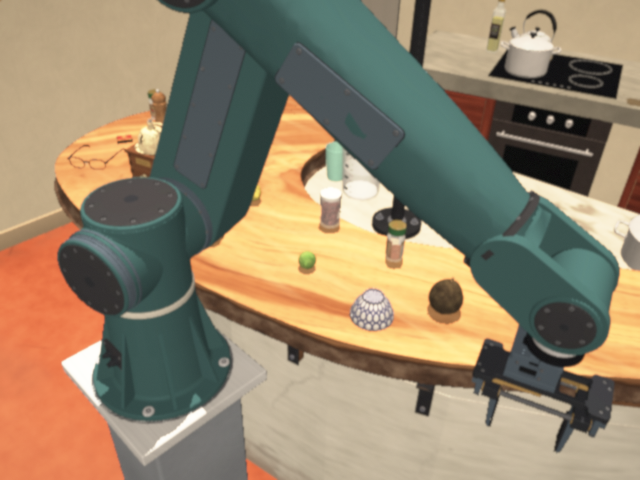

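The top view shows the lemon at (156,223), lime at (320,271) and white-lidded jar at (270,180). The ones to avoid are the spice jar (381,173), avocado (478,211), bowl (429,278) and mill (178,318), plus a black post standing up from (300,100). The scene view confirms the jar's reddish contents at (330,208).

```bash
python3 - <<'E'
from rig import robot, imaging
import numpy as np
from scipy.spatial.transform import Rotation as Ro
c=imaging.get_calibration("top"); K,R,t=[np.array(c[k]) for k in("mtx","R","t")]
d=np.load("top.npz")["d"]
v,u=np.mgrid[:480,:640]
P=(np.stack([(u-K[0,2])/K[0,0],(v-K[1,2])/K[1,1],np.ones_like(d)],-1)*d[...,None]-t.reshape(3))@R
s=robot.read_state(); q=s["ee_rot"]; T=Ro.from_quat([q[1],q[2],q[3],q[0]]).as_matrix(); e=np.array(s["ee_pos"])
print(T.round(3))
for n,(a,b),r,h in [("lemon",(156,223),24,15),("lime",(320,271),16,15),("salt",(270,178),22,85),("spice",(381,173),20,90),("avo",(478,211),26,30),("bowl",(429,278),30,15),("mill",(178,318),22,120),("post",(300,85),36,60),("grinder",(20,290),45,100),("mug",(112,323),30,70)]:
    m=((u-a)**2+(v-b)**2<r*r)&(P[...,2]>h)&(d>0); X=P[m]
    lo,hi=np.percentile(X,[1,99],axis=0); mid=(lo+hi)/2
    print(n,len(X),"mid",mid.round(),"ext",(hi-lo).round(),"top",hi[2].round(),"toolshift xy",(T.T@(mid-e)).round()[:2],"az",np.degrees(np.arctan2(mid[1],mid[0])).round(),"r",np.hypot(*mid[:2]).round())
m=(v<110)&(u>270)&(u<330)&(d>0)&(P[...,2]>120)
X=P[m]; 
for z in range(100,1000,100):
    Y=X[(X[:,2]>z)&(X[:,2]<z+100)]
    if len(Y): print(z,len(Y),Y.min(0).round(),Y.max(0).round())
E
```

```text
[[ 0.946  0.324 -0.   ]
 [ 0.324 -0.946  0.001]
 [ 0.    -0.001 -1.   ]]
lemon 697 mid [556. 380.  42.] ext [51. 68. 32.] top 58.0 toolshift xy [ 649. -878.] az 34.0 r 673.0
lime 390 mid [449.  31.  38.] ext [44. 42. 25.] top 51.0 toolshift xy [ 435. -584.] az 4.0 r 450.0
salt 698 mid [637. 131.  97.] ext [56. 56. 15.] top 105.0 toolshift xy [ 645. -617.] az 12.0 r 651.0
spice 423 mid [644. -98. 101.] ext [43. 42. 20.] top 111.0 toolshift xy [ 577. -399.] az -9.0 r 651.0
avo 1182 mid [ 571. -304.   62.] ext [73. 69. 53.] top 88.0 toolshift xy [ 442. -227.] az -28.0 r 647.0
bowl 1711 mid [ 432. -202.   41.] ext [93. 90. 50.] top 66.0 toolshift xy [ 344. -368.] az -25.0 r 477.0
mill 578 mid [359. 307. 145.] ext [46. 46. 32.] top 161.0 toolshift xy [ 439. -873.] az 41.0 r 472.0
post 515 mid [874.  76. 119.] ext [ 19.  39. 114.] top 176.0 toolshift xy [ 852. -488.] az 5.0 r 878.0
grinder 1445 mid [429. 604. 167.] ext [125.  78. 114.] top 224.0 toolshift xy [  601. -1132.] az 55.0 r 741.0
mug 651 mid [348. 450.  84.] ext [77. 85. 26.] top 97.0 toolshift xy [  475. -1013.] az 52.0 r 569.0
100 431 [863.  56. 120.] [886.  96. 200.]
200 722 [864.  56. 200.] [888.  96. 300.]
300 228 [864.  57. 300.] [883.  95. 331.]
```

Call:
play_rows(
  motion=[
    [[0,0,0,-45],[0,0,0,-90],[0,0,0,-137]],
  ],
)

```text
invalid input at $.motion[0][0]: expected 7 numbers
```

Call:
play_rows(
  motion=[
    [[0,0,0,-45,0,0,0],[0,0,0,-90,0,0,0],[0,0,0,-137,0,0,0],[0,40,-30,-137,0,0,0],[0,84,-63,-137,0,0,0],[0,128,-96,-137,0,0,0],[0,172,-129,-137,0,0,0],[0,216,-162,-137,0,0,0],[0,260,-195,-137,0,0,0],[0,304,-228,-137,0,0,0],[0,350,-262,-137,0,0,0],[0,395,-295,-137,0,0,0]],
  ],
)

```text
time_s: 1.6
ee_pos: [505.6, -253.5, 350.8]
ee_rot: [-0.0, 0.986, 0.164, -0.0]
wrist_force: [0.8, -1.1, -1.0]
gripper_width: 0.8
gripper_force: 0.0
```

Call:
play_rows(
  motion=[
    [[0,25,-46,0,0,0,0],[0,50,-92,0,0,0,0],[0,75,-138,0,0,0,0],[0,100,-183,0,0,0,0],[0,120,-235,0,0,0,0],[0,139,-287,0,0,0,0],[0,159,-339,0,0,0,0],[0,178,-390,0,0,0,0],[0,198,-441,0,0,0,0],[0,218,-492,0,0,0,0],[0,237,-540,0,0,0,0],[0,254,-584,0,0,0,0]],
  ],
)

```text
time_s: 3.1
ee_pos: [555.7, 381.4, 350.6]
ee_rot: [0.0, 0.986, 0.164, -0.0]
wrist_force: [0.4, 0.1, -0.7]
gripper_width: 0.5
gripper_force: 0.0
```

Now down to z ≈ 90 over the lemon (260 mm).

Call:
play_rows(
  motion=[
    [[0,0,0,0,0,0,0],[0,0,0,40,0,0,0],[0,0,0,85,0,0,0],[0,0,0,130,0,0,0],[0,0,0,170,0,0,0],[0,0,0,200,0,0,0],[0,0,0,225,0,0,0],[0,0,0,242,0,0,0],[0,0,0,253,0,0,0],[0,0,0,259,0,0,0],[0,0,0,259,0,0,0]],
  ],
)

```text
time_s: 4.47
ee_pos: [556.2, 379.5, 92.1]
ee_rot: [-0.0, 0.986, 0.164, 0.0]
wrist_force: [1.1, 0.3, -0.7]
gripper_width: 0.5
gripper_force: 0.0
```

```bash
python3 - <<'E'
from rig import imaging
import cv2
cv2.imwrite("pics/lemon.png",imaging.capture("top")[0])
E
```

```text
(no output)
```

View pics/lemon.png

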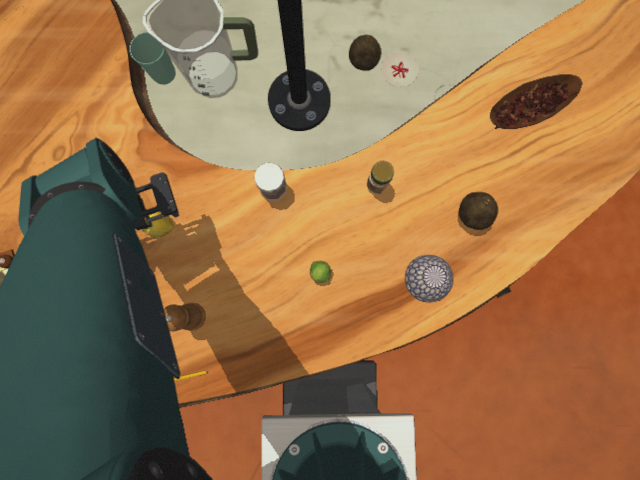

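The picture shows the hand over the lemon, whose edge is visible at (160,228). Nothing has moved, so I hold here for about one second.

Call:
play_rows(
  motion=[
    [[0,0,0,0,0,0,0],[0,0,0,0,0,0,0],[0,0,0,0,0,0,0],[0,0,0,0,0,0,0],[0,0,0,0,0,0,0],[0,0,0,0,0,0,0],[0,0,0,0,0,0,0],[0,0,0,0,0,0,0],[0,0,0,0,0,0,0]],
  ],
)

```text
time_s: 5.65
ee_pos: [556.1, 379.5, 91.9]
ee_rot: [-0.0, 0.986, 0.164, -0.0]
wrist_force: [-0.0, -0.3, -0.2]
gripper_width: 0.3
gripper_force: 0.0
```

Call:
play_rows(
  motion=[
    [[0,0,0,-30,0,0,0],[0,0,0,-75,0,0,0],[0,0,0,-125,0,0,0],[0,0,0,-175,0,0,0],[0,0,0,-220,0,0,0],[0,0,0,-250,0,0,0],[0,0,0,-259,0,0,0]],
  ],
)

```text
time_s: 6.52
ee_pos: [556.5, 379.8, 352.9]
ee_rot: [-0.001, 0.986, 0.164, 0.001]
wrist_force: [-0.3, 0.3, 0.3]
gripper_width: 0.5
gripper_force: 0.0
```

Call:
play_rows(
  motion=[
    [[0,-18,25,0,0,0,0],[0,-44,60,0,0,0,0],[0,-74,102,0,0,0,0],[0,-104,144,0,0,0,0],[0,-134,186,0,0,0,0],[0,-162,225,0,0,0,0],[0,-190,262,0,0,0,0],[0,-208,286,0,0,0,0],[0,-214,295,0,0,0,0],[0,-214,295,0,0,0,0]],
  ],
)

```text
time_s: 7.78
ee_pos: [449.1, 31.0, 350.4]
ee_rot: [-0.0, 0.987, 0.164, -0.0]
wrist_force: [-0.0, 0.6, 0.2]
gripper_width: 0.4
gripper_force: 0.0
```

Down to z ≈ 83 over the lime.

Call:
play_rows(
  motion=[
    [[0,0,0,20,0,0,0],[0,0,0,55,0,0,0],[0,0,0,95,0,0,0],[0,0,0,135,0,0,0],[0,0,0,175,0,0,0],[0,0,0,205,0,0,0],[0,0,0,230,0,0,0],[0,0,0,248,0,0,0],[0,0,0,260,0,0,0],[0,0,0,266,0,0,0],[0,0,0,266,0,0,0]],
  ],
)

```text
time_s: 9.15
ee_pos: [449.2, 31.3, 84.9]
ee_rot: [-0.0, 0.986, 0.164, -0.0]
wrist_force: [-0.5, -0.9, 0.3]
gripper_width: 0.5
gripper_force: 0.0
```

Call:
play_rows(
  motion=[
    [[0,0,0,0,0,0,0],[0,0,0,0,0,0,0],[0,0,0,0,0,0,0],[0,0,0,0,0,0,0],[0,0,0,0,0,0,0],[0,0,0,0,0,0,0],[0,0,0,0,0,0,0],[0,0,0,0,0,0,0],[0,0,0,0,0,0,0]],
  ],
)

```text
time_s: 10.28
ee_pos: [449.1, 31.1, 84.9]
ee_rot: [-0.0, 0.986, 0.164, -0.0]
wrist_force: [0.3, -0.6, 0.1]
gripper_width: 0.5
gripper_force: 0.0
```

Call:
play_rows(
  motion=[
    [[0,0,0,-30,0,0,0],[0,0,0,-75,0,0,0],[0,0,0,-120,0,0,0],[0,0,0,-165,0,0,0],[0,0,0,-210,0,0,0],[0,0,0,-245,0,0,0],[0,0,0,-266,0,0,0],[0,0,0,-266,0,0,0]],
  ],
)

```text
time_s: 11.28
ee_pos: [449.7, 31.1, 352.2]
ee_rot: [0.0, 0.986, 0.164, 0.001]
wrist_force: [0.8, -0.5, -1.1]
gripper_width: 0.7
gripper_force: 0.0
```

Call:
play_rows(
  motion=[
    [[0,25,-4,0,0,0,0],[0,65,-10,0,0,0,0],[0,105,-17,0,0,0,0],[0,145,-23,0,0,0,0],[0,180,-29,0,0,0,0],[0,202,-33,0,0,0,0],[0,210,-34,0,0,0,0],[0,210,-34,0,0,0,0]],
  ],
)

```text
time_s: 12.28
ee_pos: [636.4, 131.1, 349.9]
ee_rot: [0.0, 0.986, 0.164, -0.001]
wrist_force: [-0.4, -0.4, -0.2]
gripper_width: 0.6
gripper_force: 0.0
```

Call:
play_rows(
  motion=[
    [[0,0,0,15,0,0,0],[0,0,0,50,0,0,0],[0,0,0,90,0,0,0],[0,0,0,130,0,0,0],[0,0,0,165,0,0,0],[0,0,0,190,0,0,0],[0,0,0,205,0,0,0],[0,0,0,213,0,0,0],[0,0,0,215,0,0,0],[0,0,0,215,0,0,0]],
  ],
)

```text
time_s: 13.52
ee_pos: [637.1, 131.4, 136.6]
ee_rot: [-0.0, 0.986, 0.164, 0.0]
wrist_force: [-0.6, -0.7, 0.6]
gripper_width: 0.8
gripper_force: 0.0
```

Call:
play_rows(
  motion=[
    [[0,0,0,0,0,0,0],[0,0,0,0,0,0,0],[0,0,0,0,0,0,0],[0,0,0,0,0,0,0],[0,0,0,0,0,0,0],[0,0,0,0,0,0,0],[0,0,0,0,0,0,0],[0,0,0,0,0,0,0],[0,0,0,0,0,0,0]],
  ],
)

```text
time_s: 14.65
ee_pos: [636.8, 131.3, 135.9]
ee_rot: [-0.0, 0.986, 0.164, 0.0]
wrist_force: [0.5, 0.6, 0.2]
gripper_width: 0.6
gripper_force: 0.0
```

```bash
python3 - <<'E'
from rig import imaging
import cv2
cv2.imwrite("pics/salt.png",imaging.capture("scene")[0])
E
```

```text
(no output)
```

View pics/salt.png

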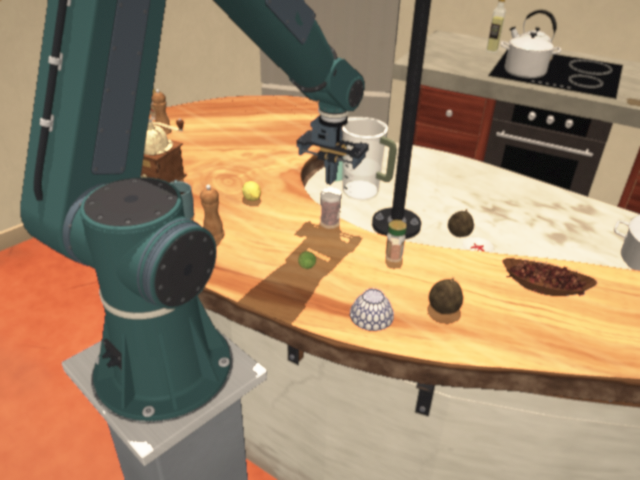

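The fingertips at (331,180) point straight down at the white-lidded jar at (331,195), and everything else stands as it did before.

```bash
python3 -c "
from rig import robot
print(robot.finish_job())"
```

```text
the job is handed in; nothing more can be done
None
```

I pointed at the lemon, then the lime, then the white-lidded jar, holding about a second over each; the force readings and pictures showed no contact and nothing moved, and I handed the job in at about 15 s with the hand still over the jar.

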